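# Raise the bag display stand four clicks and lock it

### The job

The T-bar of the bag display stand is all the way down. Raise it to exactly the fourth click, counted from the bottom, and let it down gently so that its catch carries it and let go of it; then press the stand's lock lever fully down without forcing it, and leave the stand alone. Clicks cannot be undone, so do not pass the fourth; do not let the bar drop or push it down hard on its catch, and do not disturb the bottle, gift box or buckle.

Things in the scene. Friction and masses are not known exactly. Their poses are not given: they have to be found in the camera images.
- stand: Bag display stand, bolted down. Steel base plate 240 x 160 x 12 mm, grey housing 65 x 44 mm, 164 mm tall, holding an upright sliding post, 20 mm square, with a T-bar on top. Origin: on the table, on the post's axis. x runs from the lever side to the back (plate x -150 to 90, y -80 to 80 mm; housing x -20 to 45), y along the T-bar, z up.
- bar_mid (a point): Centre of the T-bar, on the post's axis, where to grip it: steel bar 170 mm long (stand's y), 24 mm wide (stand's x: pinch it so), 18 mm high. 200 mm over the table with the post down; its underside is then 27 mm over the housing. At each end of the bar a 10 mm thick pin stands up to 29 mm over this point.
- post (a joint): How far the post is raised, m: 0 fully down on its bottom stop (as at the start), at most 0.13. It slides straight up, 0.4 to 0.6 kg with 1.5 N of rubbing: a pull of 4 to 8 N between notches. It has six notches 12 mm apart. After a click it cannot go back below it: let down, it rests on the catch 0 to 3 mm under the height where it clicked. No click can be undone.
- catch_housing (a point): Centre of the housing's top, 164 mm over the table. A hidden spring catch in it, at an unknown height, rides over each notch's tooth: the pull climbs by 6 to 10 N over 10 mm, then within 2 to 3 mm falls to the post's weight or below it as the catch snaps in: that is a click. The next climb starts at once. First click: anywhere from 17 to 58 mm of lift; then every 12 mm.
- lock (a joint): Angle of the lock lever, rad: 0 to 0.2 at the start (sloping up and outward, 40 to 28 degrees above level), 0.70 fully down (level, at its stop). It swings down about a level hinge along the stand's y, resists with 0.3 N m (about 5 N at 60 mm from the hinge) and stays where it is left. It can be pressed down from above.
- lever_hinge (a point): Hinge axis of the lock lever: in the stand's frame at x -45, y 0, z +60 mm.
- lever_end (a point): The free end of the lock lever, at mid-thickness: a flat steel lever 100 mm from hinge to end, 22 mm wide, 8 mm thick, that points outward along the stand's -x, away from the housing.
- bottle_center (a point): Centre of a clear water bottle, 64 mm across, 210 mm tall. Leave alone.
- gift_box: Cardboard gift box with dark lid, 119 x 99 x 42 mm; origin under its centre. Leave alone.
- buckle: Loose steel belt buckle frame, 60 x 51 x 8 mm, lying flat; origin under its centre. Leave alone.

How it is judged:
On the way, in this order (a step that is already met when the one before it is completed fails the run):
1. the T-bar is let down onto its catch in the fourth notch (z of tooth4 in the frame of catch between 0.0006 and 0.0056 m and contact force between tooth4 and pawl_tip above 1 N and contact force between the fingers and post below 0.5 N), for 0.2 s.
2. the lock lever is pressed fully down (value of joint lock above 0.65 rad), for 0.1 s.
At the end, for the whole second after the job is handed in: the post rests on its catch in the fourth notch (seated within 2.5 mm), and the lock lever is down within 0.05 rad of its stop (z of tooth4 in the frame of catch between 0.0006 and 0.0056 m and contact force between tooth4 and pawl_tip above 1 N and value of joint lock above 0.65 rad); the robot touches nothing.
It fails at once if the T-bar dropped (falling faster than 0.25 m/s) (velocity of joint post below -0.25 m/s).
It fails at once if the post pushed down on its catch with more than 50 N (contact force between any of tooth1, tooth2, tooth3, tooth4, tooth5, tooth6 and pawl_tip above 50 N).
It fails at once if the lock lever pressed with more than 50 N (contact force between any of the arm, the fingers and lock above 50 N).
It fails at once if the bottle, gift box or buckle moved more than 20 mm (distance of any of bottle_center, gift_box, buckle from where it was at the start of the episode above 0.02 m).
It also fails if it takes over 72 s, if anything falls off the work surface, if the arm or the gripper's body presses on something with over 40 N, if the wrist force passes 120 N, or if a joint passes its speed limit or range.

### The arm

A 6-joint arm with a two-finger parallel gripper is mounted at the origin on the work surface. World frame = base frame: x ahead of the robot, y to its left, z up, the work surface at z = 0. Lengths are in m, angles in rad, forces in N, time in s.
With the tool pointing down it reaches from about 0.425 to 0.925 m from the base axis. Payload 12.5 kg.
Tool frame: the origin (TCP) lies at the very end of the fingers, on their centre line; the grasp point (between the pads) lies 19 mm behind it (env.grasp_offset is the z of the grasp point in the tool frame, in m); z points along the fingers, y is the line along which they close (so a half turn about z gives the same grasp; the last joint's range is limited). The gripper opens to 85 mm and grips with 20 to 120 N. Pads are 22 mm wide; open, the fingers measure 114 mm over their backs; the gripper's body (76 mm by 85 mm) begins 54 mm behind the grasp point. The pads swing forward as they close: fully open they stand 13 mm farther back than shut.
Start: joints at [-1.217, 0.491, 1.559, -0, 1.092, -0.106], TCP at [0.277, -0.56, 0.231] pointing down, gripper open.
Joint ranges: [-3.1, 3.1], [-0.84, 2.19], [0.05, 2.79], [-1.13, 4.28], [0.06, 2.93], [-2.69, 2.69]. Speed limits (rad/s): [2.22, 2.22, 2.79, 3.14, 3.14, 3.14].

### API

Orientations are given as a unit quaternion [w, x, y, z].
In Python, from station import env gives the robot as it stands.
- The arm moves only by the tool apply_moves, never from a script. Its arguments are lists of equal length, an entry for each row: "delta_pos": the shift along the tool's x, y, z normalised to -1 to 1, where 1 is 0.04 m, a list of three; "dr": the turn, a rotation vector about the tool's x, y, z normalised to -1 to 1, where 1 is 45 degrees, a list of three. In form: {"delta_pos": [[dx, dy, dz], ...], "dr": [[ax, ay, az], ...]}. A call has exactly 5 rows; each row shifts and turns the commanded pose from where the row before left it, along the tool's axes as they then stand; what a row does not reach is not made up. A row lasts 1/12 s, in which the tool goes at most 41.7 mm and 7.16 degrees, less where a joint would pass 70% of its speed; a pose out of reach is approached as far as the arm can. A call with a number of a shift or a turn outside -1 to 1 is refused whole. A call with a gripper value outside its range is refused whole. "gripper" is the opening in per cent of the stroke, from 0 (shut) to 100 (fully open), set as the call begins (left out, the last holds). The fingers move at their own pace and stop on an object; "newtons" is the grip in N (left out, the last holds). Time passes only in rows, so rows that do not move let the fingers close, or fill a call up. It gives the time, the measured TCP pose, the force, the opening and the grip force at its end, in the units of the state.
- env.state(): the state, without advancing time (a new reading comes with each control period).
- env.get_image(name): name is "side" or "top" or "wrist"; returns a dict with "image" (480x640x3 uint8, red, green, blue), "range_z" (480x640 float32, m along the optical axis (not along the pixel's ray), 0 where there is no reading), "fx", "fy", "cx", "cy" (pixels), "R" (3x3) and "t" (3): a world point X has camera coordinates R X + t. Camera axes: x right, y down, z forward; pixel columns grow to the right and rows downward; lengths in m; the calibration is good to about 2 mm. A picture is of the moment at which its call begins.
- env.hand_in(): hands the job in; it is judged then, once.
The state is a dict: "time_s": time; "qpos": joint angles; "joint_velocities": joint speeds; "tau": joint torques, N m; "ee_pos": TCP position; "tool_rot": TCP orientation; "ft_force": force on the tool from outside, world axes, zero at the start; "wrist_torque": the same for the moment, N m; "grip_width": finger opening in m; "grip_force": force on a finger pad.
Only numpy, scipy, OpenCV 4.12 (cv2) and the standard library are available. Lean on these libraries where they do the work, as an engineer would, in place of code of your own. Each camera call takes 0.05 s, during which the arm holds its last target. There are 200 camera calls.

## Working session

There is one attempt and no reset: what is moved stays moved. The work goes in short steps, Python scripts to look and compute and a tool call to move; the robot and the scene stay as the last step left them, time stands still between calls to the robot, and variables do not carry over. Pictures are saved under pics/ and viewed, at most 10 in all, crops included, and the job is handed in when it is done.

Besides the shell and the picture viewer there is one more tool, called after ">>>" as name(argument=value, ...) on one line, values as JSON. apply_moves: Moves the arm, as the interface text tells. Its arguments: {"type":"object","properties":{"delta_pos":{"type":"array"},"dr":{"type":"array"},"gripper":{"type":"number"},"newtons":{"type":"number"}},"required":["delta_pos","dr"]}

```bash
mkdir -p pics
python3 - <<'E'
from station import env
import cv2,numpy as np
for n in("side","top"):
    d=env.get_image(n);cv2.imwrite(f"pics/{n}0.png",d["image"][:,:,::-1]);print(n,d["fx"],d["cx"],d["cy"],d["R"].round(3).tolist(),d["t"])
    np.savez(f"{n}0.npz",**d)
s=env.state();print(s, env.grasp_offset)
E
```

```text
side 484.58915963856344 318.66179591931626 232.0741341212672 [[0.959, -0.283, -0.017], [-0.172, -0.534, -0.828], [0.225, 0.797, -0.56]] [-0.51778565  0.19610966  1.12800221]
top 472.6850035980034 320.4567459824748 243.4118475772079 [[0.029, -1.0, 0.0], [-0.988, -0.029, -0.154], [0.154, 0.004, -0.988]] [0.00527097 0.54370457 1.06033241]
{'time_s': 0.1, 'qpos': array([-1.21659537e+00,  4.91503624e-01,  1.55938043e+00,  1.30605483e-06,
        1.09168659e+00, -1.05625391e-01]), 'joint_velocities': array([-0.00028916, -0.00321588, -0.00200588, -0.00069894, -0.00128149,
       -0.00069093]), 'tau': array([ 2.95010359e-03, -6.19447374e+01, -2.62027377e+01, -9.35004164e-05,
        2.85592898e-03,  5.41440932e-05]), 'ee_pos': array([ 0.27731016, -0.55989782,  0.23078626]), 'tool_rot': array([-4.85292935e-04,  9.73686137e-01,  2.27892665e-01, -6.00446344e-05]), 'ft_force': array([-0.21045847,  0.44951589, -0.03671132]), 'wrist_torque': array([-0.03539085,  0.01538366, -0.03684147]), 'grip_force': 0.0, 'grip_width': 0.08573061619380326} -0.0187
```

View pics/side0.png

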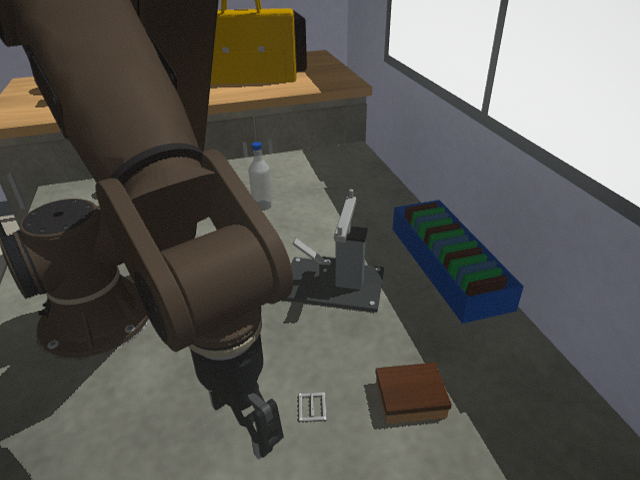

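View pics/top0.png

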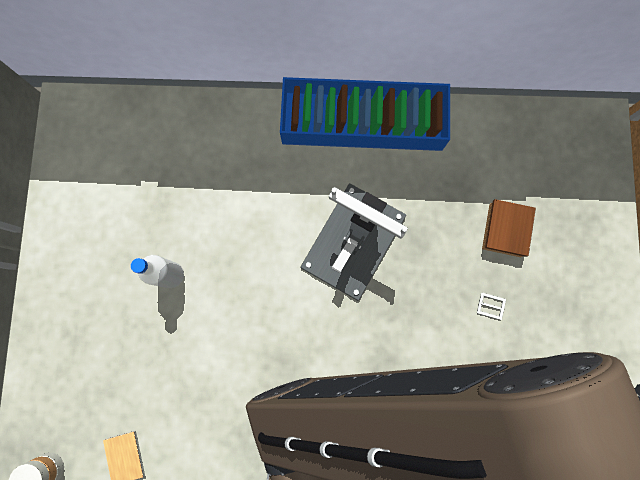

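The side view shows the stand's T-bar near (347,215) and the lever end near (297,242). In the top view the bar runs from (334,193) to (404,231) and the lever ends near (338,268). The bottle, buckle and box stand clear of the stand.

```bash
cat > h.py <<'E'
import numpy as np
def cloud(d):
    v,u=np.mgrid[0:480,0:640];z=d["range_z"]
    c=np.stack([(u-d["cx"])/d["fx"]*z,(v-d["cy"])/d["fy"]*z,z],-1)
    P=(c-d["t"])@d["R"]; P[z<=0]=np.nan; return P
E
python3 - <<'E'
from h import *
import cv2
for n,box in(("top",(295,180,415,305)),("side",(275,185,390,312))):
    d=np.load(n+"0.npz");P=cloud(d)
    x0,y0,x1,y1=box;Q=P[y0:y1,x0:x1].reshape(-1,3)
    b=Q[(Q[:,2]>.185)&(Q[:,2]<.235)]
    t=Q[(Q[:,2]>.185)&(Q[:,2]<.216)]
    r=cv2.minAreaRect(t[:,:2].astype(np.float32))
    print(n,len(b),r,"ztop",np.percentile(t[:,2],[10,50,90]),"zmax",b[:,2].max())
    p=Q[(Q[:,2]>.006)&(Q[:,2]<.018)];print(" plate",cv2.minAreaRect(p[:,:2].astype(np.float32)),np.median(p[:,2]))
    l=Q[(Q[:,2]>.07)&(Q[:,2]<.15)&(Q[:,0]<np.nanmean(t[:,0])-.03)]
    print(" leverish",len(l),l[np.argsort(l[:,0])][::max(1,len(l)//15)].round(3).tolist())
    for nm,(u,v) in dict(top=dict(e1=(334,193),e2=(404,231),lev=(338,268),lev2=(345,255)),side=dict(lev=(298,242),lev2=(310,251),bar=(347,215)))[n].items(): print(nm,P[v,u].round(4))
E
```

```text
top 1104 ((0.5835711359977722, -0.07195886969566345), (0.1691954880952835, 0.025472937151789665), 61.77090072631836) ztop [0.20527504 0.20911308 0.21130539] zmax 0.23337051631380268
 plate ((0.5586766600608826, -0.05885566771030426), (0.2801739275455475, 0.30184105038642883), 88.90706634521484) 0.012528367607325406
 leverish 357 [[0.47, -0.021, 0.121], [0.478, -0.008, 0.123], [0.482, -0.005, 0.123], [0.487, -0.01, 0.123], [0.492, -0.034, 0.106], [0.496, -0.034, 0.106], [0.501, -0.036, 0.099], [0.506, -0.036, 0.095], [0.512, -0.043, 0.091], [0.517, -0.043, 0.087], [0.522, -0.048, 0.082], [0.527, -0.046, 0.08], [0.531, -0.06, 0.07], [0.535, -0.062, 0.074], [0.54, -0.064, 0.072], [0.548, -0.032, 0.071]]
e1 [ 0.6165 -0.0035  0.224 ]
e2 [ 0.5429 -0.1407  0.2307]
lev [ 0.4785 -0.0183  0.123 ]
lev2 [ 0.5112 -0.0343  0.0917]
side 568 ((0.5834376811981201, -0.07300367951393127), (0.17033737897872925, 0.024837562814354897), 61.79831314086914) ztop [0.1987507  0.20715182 0.2090602 ] zmax 0.2291821294844548
 plate ((0.5587362051010132, -0.0570906400680542), (0.16547811031341553, 0.23903730511665344), 61.95404815673828) 0.010465466885883333
 leverish 273 [[0.47, -0.021, 0.119], [0.478, -0.024, 0.11], [0.483, -0.017, 0.116], [0.487, -0.019, 0.113], [0.491, -0.032, 0.107], [0.495, -0.034, 0.105], [0.499, -0.02, 0.106], [0.503, -0.04, 0.092], [0.507, -0.043, 0.093], [0.512, -0.028, 0.093], [0.516, -0.046, 0.081], [0.52, -0.05, 0.077], [0.524, -0.061, 0.072], [0.528, -0.047, 0.076], [0.534, -0.036, 0.076], [0.547, -0.035, 0.072]]
lev [ 0.4857 -0.0162  0.1178]
lev2 [ 0.5116 -0.0277  0.0934]
bar [ 0.5885 -0.0723  0.2075]
```

>>> apply_moves(delta_pos=[[0,0,-0.2],[0,0,-0.2],[0,0,-0.2],[0,0,-0.2],[0,0,-0.2]], dr=[[0,0,-0.1576],[0,0,-0.1576],[0,0,-0.1576],[0,0,-0.1576],[0,0,-0.1576]], gripper=100)

```text
time_s: 0.52
ee_pos: [0.2773, -0.5599, 0.2713]
tool_rot: [-0.0, 0.856, 0.516, 0.0]
ft_force: [-0.7, -0.0, 0.7]
grip_width: 0.0855
grip_force: 0.0
```

>>> apply_moves(delta_pos=[[0.8,0,0],[0.9,0.1,0],[0.9,0.1,0],[0.9,0.1,0],[0.9,0.1,0]], dr=[[0,0,0],[0,0,0],[0,0,0],[0,0,0],[0,0,0]])

```text
time_s: 0.93
ee_pos: [0.3751, -0.411, 0.2711]
tool_rot: [-0.0, 0.858, 0.513, -0.0]
ft_force: [0.4, -0.3, 0.3]
grip_width: 0.0855
grip_force: 0.0
```

>>> apply_moves(delta_pos=[[0.9,0.1,0],[0.9,0.1,0],[0.9,0.1,0],[0.9,0.1,0],[0.9,0.1,0]], dr=[[0,0,0],[0,0,0],[0,0,0],[0,0,0],[0,0,0]])

```text
time_s: 1.35
ee_pos: [0.4779, -0.2617, 0.2712]
tool_rot: [-0.0, 0.858, 0.514, -0.0]
ft_force: [0.2, -0.1, -0.4]
grip_width: 0.0853
grip_force: 0.0
```

>>> apply_moves(delta_pos=[[0.9,0,0],[0.9,0,0],[0.6,0,0],[0,0,0],[0,0,0]], dr=[[0,0,0],[0,0,0],[0,0,0],[0,0,0],[0,0,0]])

```text
time_s: 1.77
ee_pos: [0.523, -0.1776, 0.271]
tool_rot: [-0.0, 0.857, 0.515, -0.0]
ft_force: [-0.3, -0.5, -1.3]
grip_width: 0.0855
grip_force: 0.0
```

Run:
```python
from h import *
from station import env
import cv2
from scipy.spatial.transform import Rotation as R
d=env.get_image("wrist");cv2.imwrite("pics/w1.png",d["image"][:,:,::-1]);np.savez("w1.npz",**d)
s=env.state();q=s["tool_rot"];M=R.from_quat(q,scalar_first=True).as_matrix()
print(s["time_s"],s["ee_pos"],M.round(4).tolist(),s["ft_force"])
P=cloud(d).reshape(-1,3);t=P[(P[:,2]>.195)&(P[:,2]<.216)&(abs(P[:,0]-.5835)<.1)&(abs(P[:,1]+.0725)<.12)]
print(len(t))
if len(t): print(cv2.minAreaRect(t[:,:2].astype(np.float32)),np.median(t[:,2]))
print("to go in tool",M.T@(np.array([.5835,-.0725,.181])-s["ee_pos"])/.04)
```

```text
1.8167 [ 0.52261056 -0.17859004  0.27106191] [[0.4715, 0.8819, -0.0005], [0.8819, -0.4715, -0.0001], [-0.0003, -0.0004, -1.0]] [ 0.23323077 -0.25723956 -0.52276611]
8395
((0.5679075121879578, -0.09977642446756363), (0.10264959931373596, 0.02406901679933071), 61.8419189453125) 0.2109582006148343
to go in tool [3.05731018 0.09277566 2.25063346]
```

View pics/w1.png

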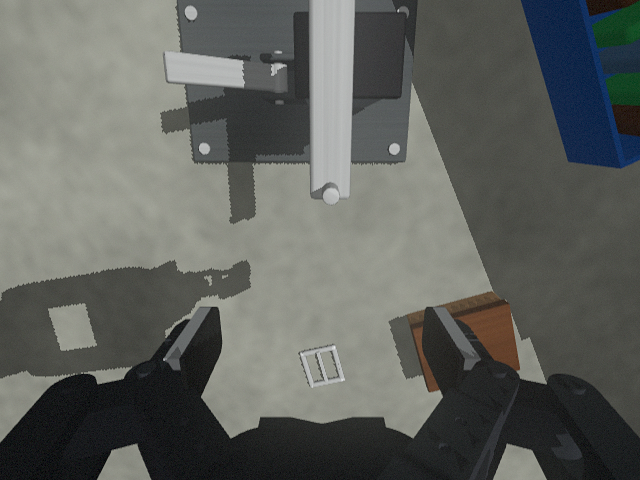

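The wrist view shows the bar at columns 310–352 with its near pin at (331,195). The fingers are aligned with it and the lever lies to the left at (165–285, 68). The wrist and overview measurements agree to 1 mm.

>>> apply_moves(delta_pos=[[0.8,0.02,0],[0.8,0.02,0],[0.8,0.02,0],[0.65,0.02,0],[0,0,0]], dr=[[0,0,0],[0,0,0],[0,0,0],[0,0,0],[0,0,0]], gripper=75)

```text
time_s: 2.23
ee_pos: [0.5844, -0.0708, 0.271]
tool_rot: [-0.0, 0.858, 0.514, 0.0]
ft_force: [0.0, 0.1, 0.2]
grip_width: 0.0639
grip_force: 0.0
```

>>> apply_moves(delta_pos=[[0,0,0.5],[0,0,0.6],[0,0,0.6],[0,0,0.5],[0,0,0]], dr=[[0,0,0],[0,0,0],[0,0,0],[0,0,0],[0,0,0]])

```text
time_s: 2.65
ee_pos: [0.5812, -0.0739, 0.1797]
tool_rot: [-0.002, 0.858, 0.513, -0.002]
ft_force: [-0.3, -0.3, 0.5]
grip_width: 0.0639
grip_force: 0.0
```

>>> apply_moves(delta_pos=[[0,0,0],[0,0,0],[0,0,0],[0,0,0],[0,0,0]], dr=[[0,0,0],[0,0,0],[0,0,0],[0,0,0],[0,0,0]], gripper=0, newtons=50)

```text
time_s: 3.07
ee_pos: [0.5841, -0.0735, 0.185]
tool_rot: [0.002, 0.858, 0.514, 0.001]
ft_force: [2.0, -4.6, 6.7]
grip_width: 0.0229
grip_force: 51.8
```

>>> apply_moves(delta_pos=[[0,0,0],[0,0,0],[0,0,0],[0,0,0],[0,0,0]], dr=[[0,0,0],[0,0,0],[0,0,0],[0,0,0],[0,0,0]])

```text
time_s: 3.48
ee_pos: [0.5841, -0.0735, 0.185]
tool_rot: [0.002, 0.858, 0.514, 0.001]
ft_force: [2.7, -5.8, 7.2]
grip_width: 0.023
grip_force: 51.9
```

>>> apply_moves(delta_pos=[[0,0,0],[0,0,0],[0,0,0],[0,0,0],[0,0,0]], dr=[[0,0,0],[0,0,0],[0,0,0],[0,0,0],[0,0,0]])

```text
time_s: 3.9
ee_pos: [0.5841, -0.0735, 0.185]
tool_rot: [0.002, 0.858, 0.514, 0.001]
ft_force: [2.0, -5.5, 7.5]
grip_width: 0.0229
grip_force: 51.9
```

>>> apply_moves(delta_pos=[[0,0,-0.025],[0,0,-0.025],[0,0,-0.025],[0,0,-0.025],[0,0,-0.025]], dr=[[0,0,0],[0,0,0],[0,0,0],[0,0,0],[0,0,0]])

```text
time_s: 4.32
ee_pos: [0.584, -0.0735, 0.1885]
tool_rot: [0.001, 0.858, 0.514, 0.001]
ft_force: [6.3, -5.8, -6.8]
grip_width: 0.0231
grip_force: 50.0
```

>>> apply_moves(delta_pos=[[0,0,-0.0125],[0,0,-0.0125],[0,0,-0.0125],[0,0,-0.0125],[0,0,-0.0125]], dr=[[0,0,0],[0,0,0],[0,0,0],[0,0,0],[0,0,0]])

```text
time_s: 4.73
ee_pos: [0.584, -0.0735, 0.191]
tool_rot: [0.001, 0.858, 0.514, 0.001]
ft_force: [7.6, -5.4, -7.5]
grip_width: 0.0234
grip_force: 50.0
```

>>> apply_moves(delta_pos=[[0,0,-0.0125],[0,0,-0.0125],[0,0,-0.0125],[0,0,-0.0125],[0,0,-0.0125]], dr=[[0,0,0],[0,0,0],[0,0,0],[0,0,0],[0,0,0]])

```text
time_s: 5.15
ee_pos: [0.584, -0.0735, 0.1935]
tool_rot: [0.001, 0.858, 0.514, 0.001]
ft_force: [6.2, -5.9, -7.0]
grip_width: 0.0234
grip_force: 50.0
```

>>> apply_moves(delta_pos=[[0,0,-0.0125],[0,0,-0.0125],[0,0,-0.0125],[0,0,-0.0125],[0,0,-0.0125]], dr=[[0,0,0],[0,0,0],[0,0,0],[0,0,0],[0,0,0]])

```text
time_s: 5.57
ee_pos: [0.584, -0.0735, 0.1956]
tool_rot: [0.001, 0.858, 0.514, 0.001]
ft_force: [9.0, -6.3, -12.1]
grip_width: 0.0231
grip_force: 49.5
```

>>> apply_moves(delta_pos=[[0,0,-0.0125],[0,0,-0.0125],[0,0,-0.0125],[0,0,-0.0125],[0,0,-0.0125]], dr=[[0,0,0],[0,0,0],[0,0,0],[0,0,0],[0,0,0]])

```text
time_s: 5.98
ee_pos: [0.584, -0.0735, 0.1977]
tool_rot: [0.001, 0.858, 0.514, 0.0]
ft_force: [8.8, -6.6, -15.4]
grip_width: 0.0233
grip_force: 49.6
```

>>> apply_moves(delta_pos=[[0,0,-0.0125],[0,0,-0.0125],[0,0,-0.0125],[0,0,-0.0125],[0,0,-0.0125]], dr=[[0,0,0],[0,0,0],[0,0,0],[0,0,0],[0,0,0]])

```text
time_s: 6.4
ee_pos: [0.5839, -0.0735, 0.1998]
tool_rot: [0.001, 0.858, 0.514, 0.0]
ft_force: [10.4, -7.1, -19.0]
grip_width: 0.023
grip_force: 49.8
```

>>> apply_moves(delta_pos=[[0,0,-0.0125],[0,0,-0.0125],[0,0,-0.0125],[0,0,-0.0125],[0,0,-0.0125]], dr=[[0,0,0],[0,0,0],[0,0,0],[0,0,0],[0,0,0]])

```text
time_s: 6.82
ee_pos: [0.584, -0.0735, 0.2024]
tool_rot: [0.001, 0.858, 0.514, 0.0]
ft_force: [9.6, -5.8, -16.0]
grip_width: 0.0228
grip_force: 50.5
```

>>> apply_moves(delta_pos=[[0,0,-0.0125],[0,0,-0.0125],[0,0,-0.0125],[0,0,-0.0125],[0,0,-0.0125]], dr=[[0,0,0],[0,0,0],[0,0,0],[0,0,0],[0,0,0]])

```text
time_s: 7.23
ee_pos: [0.584, -0.0735, 0.2057]
tool_rot: [0.001, 0.858, 0.514, 0.001]
ft_force: [5.0, -4.8, -2.1]
grip_width: 0.0231
grip_force: 52.5
```

>>> apply_moves(delta_pos=[[0,0,-0.0125],[0,0,-0.0125],[0,0,-0.0125],[0,0,-0.0125],[0,0,-0.0125]], dr=[[0,0,0],[0,0,0],[0,0,0],[0,0,0],[0,0,0]])

```text
time_s: 7.65
ee_pos: [0.584, -0.0735, 0.208]
tool_rot: [0.001, 0.858, 0.514, 0.001]
ft_force: [8.3, -6.1, -13.3]
grip_width: 0.0233
grip_force: 51.0
```

>>> apply_moves(delta_pos=[[0,0,-0.0125],[0,0,-0.0125],[0,0,-0.0125],[0,0,-0.0125],[0,0,-0.0125]], dr=[[0,0,0],[0,0,0],[0,0,0],[0,0,0],[0,0,0]])

```text
time_s: 8.07
ee_pos: [0.5839, -0.0735, 0.2101]
tool_rot: [0.001, 0.858, 0.513, 0.0]
ft_force: [9.8, -5.9, -15.0]
grip_width: 0.0228
grip_force: 50.6
```

>>> apply_moves(delta_pos=[[0,0,-0.0125],[0,0,-0.0125],[0,0,-0.0125],[0,0,-0.0125],[0,0,-0.0125]], dr=[[0,0,0],[0,0,0],[0,0,0],[0,0,0],[0,0,0]])

```text
time_s: 8.48
ee_pos: [0.5839, -0.0735, 0.2123]
tool_rot: [0.001, 0.858, 0.514, 0.0]
ft_force: [11.3, -6.4, -18.5]
grip_width: 0.0232
grip_force: 50.2
```

>>> apply_moves(delta_pos=[[0,0,-0.0125],[0,0,-0.0125],[0,0,-0.0125],[0,0,-0.0125],[0,0,-0.0125]], dr=[[0,0,0],[0,0,0],[0,0,0],[0,0,0],[0,0,0]])

```text
time_s: 8.9
ee_pos: [0.5839, -0.0735, 0.2148]
tool_rot: [0.001, 0.858, 0.514, 0.0]
ft_force: [10.5, -6.8, -19.2]
grip_width: 0.0226
grip_force: 50.2
```

>>> apply_moves(delta_pos=[[0,0,-0.0125],[0,0,-0.0125],[0,0,-0.0125],[0,0,-0.0125],[0,0,-0.0125]], dr=[[0,0,0],[0,0,0],[0,0,0],[0,0,0],[0,0,0]])

```text
time_s: 9.32
ee_pos: [0.584, -0.0735, 0.2185]
tool_rot: [0.001, 0.858, 0.514, 0.001]
ft_force: [6.1, -5.6, -3.2]
grip_width: 0.0234
grip_force: 52.3
```

>>> apply_moves(delta_pos=[[0,0,-0.0125],[0,0,-0.0125],[0,0,-0.0125],[0,0,-0.0125],[0,0,-0.0125]], dr=[[0,0,0],[0,0,0],[0,0,0],[0,0,0],[0,0,0]])

```text
time_s: 9.73
ee_pos: [0.584, -0.0735, 0.2204]
tool_rot: [0.001, 0.858, 0.514, 0.0]
ft_force: [7.9, -6.2, -13.3]
grip_width: 0.0229
grip_force: 50.9
```

>>> apply_moves(delta_pos=[[0,0,-0.0125],[0,0,-0.0125],[0,0,-0.0125],[0,0,-0.0125],[0,0,-0.0125]], dr=[[0,0,0],[0,0,0],[0,0,0],[0,0,0],[0,0,0]])

```text
time_s: 10.15
ee_pos: [0.5839, -0.0735, 0.2225]
tool_rot: [0.001, 0.858, 0.514, 0.0]
ft_force: [10.2, -6.7, -16.7]
grip_width: 0.023
grip_force: 50.5
```

>>> apply_moves(delta_pos=[[0,0,-0.0125],[0,0,-0.0125],[0,0,-0.0125],[0,0,-0.0125],[0,0,-0.0125]], dr=[[0,0,0],[0,0,0],[0,0,0],[0,0,0],[0,0,0]])

```text
time_s: 10.57
ee_pos: [0.5839, -0.0735, 0.2246]
tool_rot: [0.001, 0.858, 0.514, 0.0]
ft_force: [10.4, -6.5, -19.4]
grip_width: 0.0233
grip_force: 50.1
```

>>> apply_moves(delta_pos=[[0,0,-0.0125],[0,0,-0.0125],[0,0,-0.0125],[0,0,-0.0125],[0,0,-0.0125]], dr=[[0,0,0],[0,0,0],[0,0,0],[0,0,0],[0,0,0]])

```text
time_s: 10.98
ee_pos: [0.5839, -0.0735, 0.2272]
tool_rot: [0.001, 0.858, 0.514, 0.0]
ft_force: [10.9, -6.7, -18.1]
grip_width: 0.0231
grip_force: 50.3
```

>>> apply_moves(delta_pos=[[0,0,-0.0125],[0,0,-0.0125],[0,0,-0.0125],[0,0,-0.0125],[0,0,-0.0125]], dr=[[0,0,0],[0,0,0],[0,0,0],[0,0,0],[0,0,0]])

```text
time_s: 11.4
ee_pos: [0.584, -0.0735, 0.2312]
tool_rot: [0.001, 0.858, 0.514, 0.001]
ft_force: [6.2, -6.1, -5.9]
grip_width: 0.023
grip_force: 52.0
```

>>> apply_moves(delta_pos=[[0,0,-0.0125],[0,0,-0.0125],[0,0,-0.0125],[0,0,-0.0125],[0,0,-0.0125]], dr=[[0,0,0],[0,0,0],[0,0,0],[0,0,0],[0,0,0]])

```text
time_s: 11.82
ee_pos: [0.584, -0.0735, 0.2328]
tool_rot: [0.001, 0.858, 0.514, 0.0]
ft_force: [9.2, -5.9, -13.6]
grip_width: 0.0232
grip_force: 50.9
```

>>> apply_moves(delta_pos=[[0,0,-0.0125],[0,0,-0.0125],[0,0,-0.0125],[0,0,-0.0125],[0,0,-0.0125]], dr=[[0,0,0],[0,0,0],[0,0,0],[0,0,0],[0,0,0]])

```text
time_s: 12.23
ee_pos: [0.5839, -0.0735, 0.2349]
tool_rot: [0.001, 0.858, 0.514, 0.0]
ft_force: [11.4, -6.6, -16.7]
grip_width: 0.0231
grip_force: 50.5
```

>>> apply_moves(delta_pos=[[0,0,-0.0125],[0,0,-0.0125],[0,0,-0.0125],[0,0,-0.0125],[0,0,-0.0125]], dr=[[0,0,0],[0,0,0],[0,0,0],[0,0,0],[0,0,0]])

```text
time_s: 12.65
ee_pos: [0.5839, -0.0735, 0.237]
tool_rot: [0.001, 0.858, 0.513, 0.0]
ft_force: [11.4, -6.5, -19.0]
grip_width: 0.0231
grip_force: 50.1
```

>>> apply_moves(delta_pos=[[0,0,-0.0125],[0,0,-0.0125],[0,0,-0.0125],[0,0,-0.0125],[0,0,-0.0125]], dr=[[0,0,0],[0,0,0],[0,0,0],[0,0,0],[0,0,0]])

```text
time_s: 13.07
ee_pos: [0.5839, -0.0735, 0.2397]
tool_rot: [0.001, 0.858, 0.513, 0.0]
ft_force: [9.8, -6.6, -15.5]
grip_width: 0.023
grip_force: 50.5
```

>>> apply_moves(delta_pos=[[0,0,-0.005],[0,0,-0.005],[0,0,-0.005],[0,0,-0.005],[0,0,-0.005]], dr=[[0,0,0],[0,0,0],[0,0,0],[0,0,0],[0,0,0]])

```text
time_s: 13.48
ee_pos: [0.584, -0.0735, 0.2416]
tool_rot: [0.001, 0.858, 0.514, 0.001]
ft_force: [7.7, -5.7, -8.4]
grip_width: 0.0232
grip_force: 51.7
```

>>> apply_moves(delta_pos=[[0,0,-0.005],[0,0,-0.005],[0,0,-0.005],[0,0,-0.005],[0,0,-0.005]], dr=[[0,0,0],[0,0,0],[0,0,0],[0,0,0],[0,0,0]])

```text
time_s: 13.9
ee_pos: [0.584, -0.0735, 0.2434]
tool_rot: [0.001, 0.858, 0.514, 0.001]
ft_force: [6.7, -5.8, -5.2]
grip_width: 0.023
grip_force: 52.2
```

>>> apply_moves(delta_pos=[[0,0,-0.005],[0,0,-0.005],[0,0,-0.005],[0,0,-0.005],[0,0,-0.005]], dr=[[0,0,0],[0,0,0],[0,0,0],[0,0,0],[0,0,0]])

```text
time_s: 14.32
ee_pos: [0.584, -0.0735, 0.2437]
tool_rot: [0.001, 0.858, 0.514, 0.001]
ft_force: [7.7, -5.5, -11.2]
grip_width: 0.023
grip_force: 51.3
```

Force is climbing again, so the fourth click has passed. Now I lower it gently.

>>> apply_moves(delta_pos=[[0,0,0.01],[0,0,0.01],[0,0,0.01],[0,0,0.01],[0,0,0.01]], dr=[[0,0,0],[0,0,0],[0,0,0],[0,0,0],[0,0,0]])

```text
time_s: 14.73
ee_pos: [0.584, -0.0735, 0.243]
tool_rot: [0.002, 0.858, 0.514, 0.001]
ft_force: [4.0, -5.0, 5.0]
grip_width: 0.0229
grip_force: 53.3
```

>>> apply_moves(delta_pos=[[0,0,0.005],[0,0,0.005],[0,0,0.005],[0,0,0.005],[0,0,0.005]], dr=[[0,0,0],[0,0,0],[0,0,0],[0,0,0],[0,0,0]])

```text
time_s: 15.15
ee_pos: [0.5841, -0.0735, 0.2427]
tool_rot: [0.002, 0.858, 0.514, 0.001]
ft_force: [2.3, -5.4, 9.8]
grip_width: 0.0229
grip_force: 54.0
```

>>> apply_moves(delta_pos=[[0,0,0.005],[0,0,0.005],[0,0,0.005],[0,0,0.005],[0,0,0.005]], dr=[[0,0,0],[0,0,0],[0,0,0],[0,0,0],[0,0,0]])

```text
time_s: 15.57
ee_pos: [0.5841, -0.0735, 0.2425]
tool_rot: [0.002, 0.858, 0.514, 0.001]
ft_force: [0.5, -4.9, 15.4]
grip_width: 0.0232
grip_force: 54.8
```

>>> apply_moves(delta_pos=[[0,0,-0.01],[0,0,-0.01],[0,0,-0.01],[0,0,-0.01],[0,0,-0.01]], dr=[[0,0,0],[0,0,0],[0,0,0],[0,0,0],[0,0,0]])

```text
time_s: 15.98
ee_pos: [0.584, -0.0735, 0.243]
tool_rot: [0.002, 0.858, 0.514, 0.001]
ft_force: [5.7, -5.7, -1.8]
grip_width: 0.0232
grip_force: 52.5
```

```bash
python3 -c "
from station import env
s=env.state();print(s['ft_force'],s['ee_pos'],s['wrist_torque'])"
```

```text
[ 5.67806644 -5.74159211 -1.80291705] [ 0.58400875 -0.07350203  0.2429632 ] [-0.8128135  -0.72462566 -0.02718473]
```

>>> apply_moves(delta_pos=[[0,0,0],[0,0,0],[0,0,0],[0,0,0],[0,0,0]], dr=[[0,0,0],[0,0,0],[0,0,0],[0,0,0],[0,0,0]], gripper=70)

```text
time_s: 16.4
ee_pos: [0.583, -0.0726, 0.2418]
tool_rot: [-0.0, 0.858, 0.514, -0.0]
ft_force: [0.1, 1.3, -0.1]
grip_width: 0.0598
grip_force: 0.0
```

>>> apply_moves(delta_pos=[[0,0,0],[0,0,0],[0,0,0],[0,0,0],[0,0,0]], dr=[[0,0,0],[0,0,0],[0,0,0],[0,0,0],[0,0,0]])

```text
time_s: 16.82
ee_pos: [0.5831, -0.0727, 0.2418]
tool_rot: [0.0, 0.858, 0.514, -0.0]
ft_force: [0.2, -0.1, 1.2]
grip_width: 0.0597
grip_force: 0.0
```

Run:
```python
from h import *
from station import env
import cv2
d=env.get_image("side");cv2.imwrite("pics/s2.png",d["image"][:,:,::-1])
s=env.state();print(s["time_s"],s["ft_force"],s["ee_pos"],s["grip_width"],s["tool_rot"])
P=cloud(d)[150:312,275:390].reshape(-1,3)
a=np.array([.8815,-.472]);c=np.array([.5835,-.0725])
r=(P[:,:2]-c)@a;w=(P[:,:2]-c)@[.472,.8815]
m=(abs(r)<.012)&(abs(w)>.045)&(abs(w)<.07)&(P[:,2]>.2);print("bar top",np.percentile(P[m,2],[50,90]))
m=(r<-.045)&(r>-.16)&(abs(w)<.012)&(P[:,2]>.05);o=np.argsort(r[m])
for q in (0,.1,.25,.5,.75): i=o[int(q*len(o))];print(r[m][i].round(4),w[m][i].round(4),P[m][i][2].round(4))
```

```text
16.8667 [0.15764072 0.16111099 0.41577867] [ 0.58313346 -0.07272364  0.24177074] 0.06015495340088008 [ 3.48237020e-05  8.58037686e-01  5.13586728e-01 -2.14970009e-05]
bar top [0.26523612 0.26674835]
-0.1248 -0.0075 0.1181
-0.1103 -0.0074 0.114
-0.0909 0.002 0.1011
-0.0638 -0.0006 0.0796
-0.0543 -0.0045 0.3228
```

View pics/s2.png

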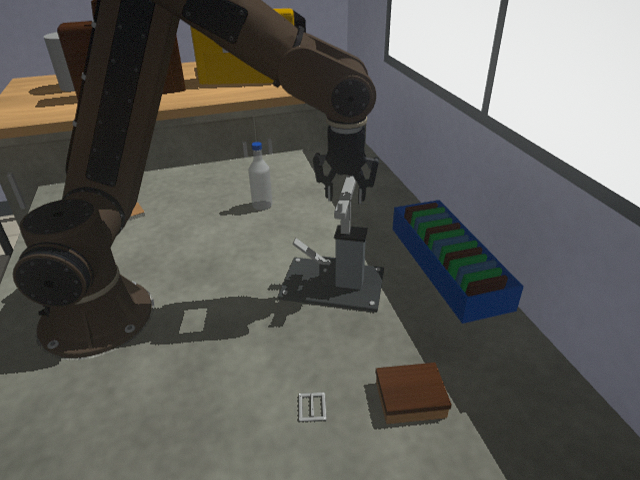

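The side view shows the bar free between the open fingers, with the lever end at (297,242) and everything else undisturbed. The bar is up about 58 mm and resting. Next is the lever.

>>> apply_moves(delta_pos=[[0,0,-0.3],[0,0,-0.4],[0,0,-0.5],[0,0,-0.5],[0,0,0]], dr=[[0,0,0],[0,0,0],[0,0,0],[0,0,0],[0,0,0]])

```text
time_s: 17.28
ee_pos: [0.5841, -0.0729, 0.3136]
tool_rot: [0.002, 0.858, 0.514, 0.002]
ft_force: [0.3, -0.4, 0.2]
grip_width: 0.0598
grip_force: 0.0
```

>>> apply_moves(delta_pos=[[0,-0.6,0],[0,-0.7,0],[0,-0.75,0],[0,-0.7,0],[0,0,0]], dr=[[0,0,0],[0,0,0],[0,0,0],[0,0,0],[0,0,0]], gripper=0)

```text
time_s: 17.7
ee_pos: [0.4825, -0.019, 0.3097]
tool_rot: [-0.001, 0.858, 0.514, -0.0]
ft_force: [0.4, -0.8, 0.8]
grip_width: 0.0003
grip_force: 0.0
```

>>> apply_moves(delta_pos=[[0,0,0.7],[0,0,0.8],[0,0,0.8],[0,0,0.8],[0,0,0.5]], dr=[[0,0,0],[0,0,0],[0,0,0],[0,0,0],[0,0,0]])

```text
time_s: 18.12
ee_pos: [0.4853, -0.0207, 0.1629]
tool_rot: [-0.001, 0.858, 0.514, -0.001]
ft_force: [1.1, -0.4, -0.3]
grip_width: 0.0002
grip_force: 0.0
```

>>> apply_moves(delta_pos=[[0,0,0],[0,0,0],[0,0,0],[0,0,0],[0,0,0]], dr=[[0,0,0],[0,0,0],[0,0,0],[0,0,0],[0,0,0]])

```text
time_s: 18.53
ee_pos: [0.4867, -0.0209, 0.1671]
tool_rot: [0.001, 0.858, 0.514, 0.001]
ft_force: [-0.0, -0.5, -1.4]
grip_width: -0.0001
grip_force: 0.0
```

Run:
```python
from station import env
import cv2
d=env.get_image("side");cv2.imwrite("pics/s3.png",cv2.resize(d["image"][150:330,230:430,::-1],None,fx=3,fy=3))
s=env.state();print(s["time_s"],s["ft_force"],s["ee_pos"],s["grip_width"])
```

```text
18.5833 [ 0.16531509 -0.19099987  1.00213105] [ 0.48660945 -0.02084026  0.16686736] -0.0001899486114634119
```

View pics/s3.png

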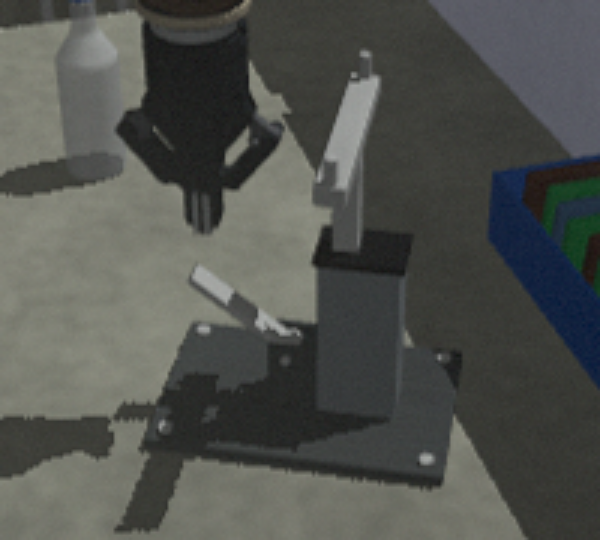

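The crop shows the shut fingertip at (203,228), directly above the lever, whose end is at (200,275). It is well clear of the bar and housing.

>>> apply_moves(delta_pos=[[0,0,0.25],[0,0,0.25],[0,0,0.2],[0,0,0.2],[0,0,0.2]], dr=[[0,0,0],[0,0,0],[0,0,0],[0,0,0],[0,0,0]])

```text
time_s: 19.0
ee_pos: [0.4863, -0.0208, 0.1215]
tool_rot: [0.0, 0.858, 0.514, 0.0]
ft_force: [-0.1, -0.6, 0.9]
grip_width: 0.0
grip_force: 0.1
```

>>> apply_moves(delta_pos=[[0,0,0.125],[0,0,0.125],[0,0,0.125],[0,0,0.125],[0,0,0.125]], dr=[[0,0,0],[0,0,0],[0,0,0],[0,0,0],[0,0,0]])

```text
time_s: 19.42
ee_pos: [0.4862, -0.0207, 0.0965]
tool_rot: [0.0, 0.858, 0.514, 0.0]
ft_force: [-1.1, 0.2, 4.9]
grip_width: 0.0
grip_force: 1.9
```

>>> apply_moves(delta_pos=[[0,0,0.075],[0,0,0.075],[0,0,0.075],[0,0,0.05],[0,0,0]], dr=[[0,0,0],[0,0,0],[0,0,0],[0,0,0],[0,0,0]])

```text
time_s: 19.83
ee_pos: [0.486, -0.0207, 0.0854]
tool_rot: [-0.0, 0.858, 0.514, -0.0]
ft_force: [-0.3, 0.7, -0.2]
grip_width: -0.0002
grip_force: 0.2
```

>>> apply_moves(delta_pos=[[0,0,0.05],[0,0,0.05],[0,0,0.05],[0,0,0.05],[0,0,0.05]], dr=[[0,0,0],[0,0,0],[0,0,0],[0,0,0],[0,0,0]])

```text
time_s: 20.25
ee_pos: [0.4861, -0.0207, 0.0756]
tool_rot: [0.0, 0.858, 0.514, -0.0]
ft_force: [-2.2, 0.8, 5.0]
grip_width: -0.0001
grip_force: 1.9
```

>>> apply_moves(delta_pos=[[0,0,0.025],[0,0,0.025],[0,0,0.025],[0,0,0.025],[0,0,0.025]], dr=[[0,0,0],[0,0,0],[0,0,0],[0,0,0],[0,0,0]])

```text
time_s: 20.67
ee_pos: [0.4862, -0.0208, 0.0707]
tool_rot: [0.0, 0.858, 0.514, -0.0]
ft_force: [-3.1, 1.6, 3.4]
grip_width: -0.0003
grip_force: 1.9
```

>>> apply_moves(delta_pos=[[0,0,0.015],[0,0,0.015],[0,0,0.015],[0,0,0.015],[0,0,0.015]], dr=[[0,0,0],[0,0,0],[0,0,0],[0,0,0],[0,0,0]])

```text
time_s: 21.08
ee_pos: [0.4862, -0.0208, 0.0677]
tool_rot: [0.0, 0.858, 0.514, -0.0]
ft_force: [-2.0, 1.1, 3.5]
grip_width: 0.0003
grip_force: 1.9
```

>>> apply_moves(delta_pos=[[0,0,0.01],[0,0,0.01],[0,0,0.01],[0,0,0.01],[0,0,0.01]], dr=[[0,0,0],[0,0,0],[0,0,0],[0,0,0],[0,0,0]])

```text
time_s: 21.5
ee_pos: [0.4862, -0.0207, 0.0657]
tool_rot: [0.0, 0.858, 0.514, -0.0]
ft_force: [-2.2, 1.1, 3.6]
grip_width: -0.0
grip_force: 1.9
```

>>> apply_moves(delta_pos=[[0,0,0.008],[0,0,0.008],[0,0,0.008],[0,0,0.008],[0,0,0.008]], dr=[[0,0,0],[0,0,0],[0,0,0],[0,0,0],[0,0,0]])

```text
time_s: 21.92
ee_pos: [0.4862, -0.0208, 0.0641]
tool_rot: [0.0, 0.858, 0.514, -0.0]
ft_force: [-1.9, 1.4, 3.8]
grip_width: 0.0002
grip_force: 2.0
```

>>> apply_moves(delta_pos=[[0,0,0.005],[0,0,0.005],[0,0,0.005],[0,0,0.005],[0,0,0.005]], dr=[[0,0,0],[0,0,0],[0,0,0],[0,0,0],[0,0,0]])

```text
time_s: 22.33
ee_pos: [0.4862, -0.0208, 0.0638]
tool_rot: [0.0, 0.858, 0.514, 0.0]
ft_force: [-5.5, 1.9, 17.3]
grip_width: -0.0003
grip_force: 8.8
```

The lever is at its stop (z 0.0638, force up to 17 N). I'll retreat straight up and check.

>>> apply_moves(delta_pos=[[0,0,-0.05],[0,0,-0.2],[0,0,-0.4],[0,0,-0.6],[0,0,-0.6]], dr=[[0,0,0],[0,0,0],[0,0,0],[0,0,0],[0,0,0]])

```text
time_s: 22.75
ee_pos: [0.4862, -0.0208, 0.1381]
tool_rot: [-0.0, 0.858, 0.514, -0.0]
ft_force: [-0.8, 0.0, -0.1]
grip_width: 0.0002
grip_force: 0.0
```

>>> apply_moves(delta_pos=[[0,0,-0.6],[0,0,-0.5],[0,0,-0.2],[0,0,0],[0,0,0]], dr=[[0,0,0],[0,0,0],[0,0,0],[0,0,0],[0,0,0]])

```text
time_s: 23.17
ee_pos: [0.4861, -0.0208, 0.1889]
tool_rot: [0.0, 0.858, 0.514, 0.0]
ft_force: [-0.6, -0.5, -1.6]
grip_width: -0.0002
grip_force: 0.0
```

>>> apply_moves(delta_pos=[[0,0,0],[0,0,0],[0,0,0],[0,0,0],[0,0,0]], dr=[[0,0,0],[0,0,0],[0,0,0],[0,0,0],[0,0,0]])

```text
time_s: 23.58
ee_pos: [0.4861, -0.0207, 0.1887]
tool_rot: [-0.0, 0.858, 0.514, -0.0]
ft_force: [-0.4, -0.4, -0.2]
grip_width: 0.0001
grip_force: 0.0
```

Run:
```python
from h import *
from station import env
import cv2
d=env.get_image("side");cv2.imwrite("pics/s4.png",cv2.resize(d["image"][150:330,230:430,::-1],None,fx=3,fy=3))
s=env.state();print(s["time_s"],s["ft_force"],s["ee_pos"])
P=cloud(d)[150:312,275:390].reshape(-1,3)
a=np.array([.8815,-.472]);c=np.array([.5835,-.0725])
r=(P[:,:2]-c)@a;w=(P[:,:2]-c)@[.472,.8815]
m=(abs(r)<.012)&(abs(w)>.045)&(abs(w)<.07)&(P[:,2]>.2);print("bar top",np.percentile(P[m,2],[50,90]))
m=(r<-.07)&(r>-.16)&(abs(w)<.01)&(P[:,2]>.03)&(P[:,2]<.13);print(np.polyfit(r[m],P[m,2],1),np.median(P[m,2]),r[m].min())
```

```text
23.6333 [-0.99826866 -0.25513438  0.40504994] [ 0.48613251 -0.02074854  0.18885666]
bar top [0.26517732 0.26684543]
[0.00353244 0.06178384] 0.06186018161186194 -0.14333176646903556
```

View pics/s4.png

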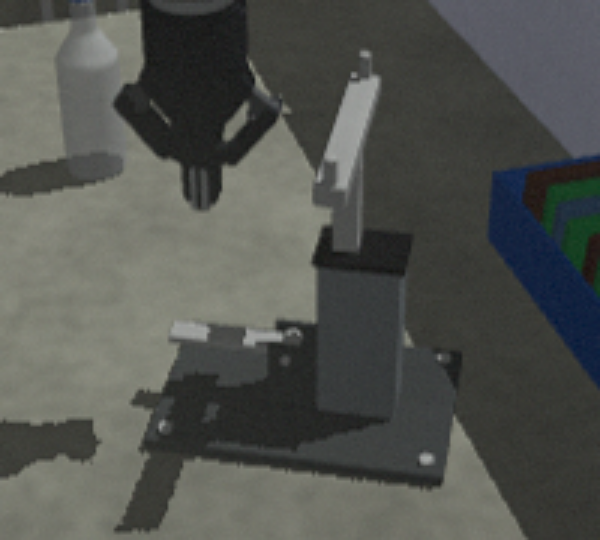

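The lever now lies level, from (170,330) to (290,335), with a fitted slope of about 0. The bar is still at its fourth-notch height and the gripper is clear.

```bash
python3 -c "
from station import env
print(env.hand_in())"
```

```text
the job is handed in; nothing more can be done
None
```

The T-bar is resting on its catch at the fourth click, the lock lever is pressed level against its stop, the robot is clear of the stand, and the job is handed in; the judge's verdict was not shown.

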